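# Safety-test a power adapter under the hood of a bench tester

### The job

Safety-test the black power adapter: stand it upright in the nest of the tester's chamber, with its prongs towards the contact block at the back, and shut the hood fully. Only then turn the selector from off to the position marked by the raised setting pin, so that it clicks in, and with it there hold the test button fully in for a good second. Let go and leave the tester so, adapter in, hood shut and selector at the pin, without shifting the carton or the roll of tape that lie near.

Things in the scene. Friction and masses are not known exactly. Their poses are not given: they have to be found in the camera images.
- tester: Grey bench tester, 150 deep (x) x 310 wide (y), flat deck 85 mm high, fixed. Origin: centre of its underside; at yaw 0 x points away from the robot, y left. Left third: open chamber, inner x -60..60, y 30..145, floor z 30 mm, under a clear hood hinged at the back. Middle: selector at (0,-35). Right: test button at (0,-122).
- nest (a point): Where the adapter's origin belongs, on the chamber floor: tester (-2, 92.5, 30) mm, axes as the tester's. The adapter's body stands between two side guides 46 mm apart (along y) and front and rear stops 57 mm apart (along x), all with a sloped lead-in on top, up to 27 mm high. The chamber's walls rise 55 mm above its floor, at y -62 and +52 mm from here.
- contacts (a point): Where the adapter's prong point belongs: tester (30, 92.5, 30) mm, just before the contact block at the back of the chamber (46 mm high, with two pairs of brass blades that take the prongs). Axes as the tester's.
- hood_hinge (a point): Middle of the hood's hinge axis (parallel to the tester's y), tester (70.5, 92.5, 87) mm.
- hood (a joint): Hood angle, rad: 0 fully shut on the deck, 1.6 to 1.85 at the start (open, tipped up and back), limit 1.9. Stiff hinge (0.28 N m): stays where it is left, takes about 2 to 5 N near its front edge. Shut, it is a clear box with black edges, 132 long from the hinge to the front (-x), 120 wide, 46 high; a 16 mm tab sticks out of its front.
- hood_top (a point): Point on the hood's outer top face, 92 mm before the hinge axis and 46 mm above it when shut; moves with the hood. Pushing here from outside, along the arc about the hinge, shuts it.
- selector (a joint): Selector angle, rad, counter-clockwise from above: 0 = off, pointer along the tester's +x. Clicks (detents) every 30 deg (0.524) from -90 to 90 deg; about 0.15 N m to turn past a click; let go, it snaps to the nearest.
- selector_grip (a point): On the selector's axis, mid-height of its bar handle, 30 mm above the deck; x along the bar to the pointer. Bar: 62 long, 15 wide, top at 40 mm, on a disc of 30 mm radius and 10 mm high; black, with a narrower nose and a white line at the pointer end.
- selector_pointer (a point): On the selector's nose, 40 mm from its axis; x outward.
- set_pin: Setting pin: the one raised steel stud, 10 mm wide, 9 mm high, among six holes 48 mm from the selector's axis at 30, 60 and 90 deg to either side of off; the other five hold flat dark plugs. Origin: its foot on the dial plate. Fixed. In one of the six holes at random. The pointer is at the pin when the two are 8 mm apart in plan.
- test_button (a joint): Travel of the test button, m: 0 out, 0.006 fully in; sprung, 1.5 N to start, 5 N fully in; presses straight down.
- test_button_top (a point): Centre of the top of the round grey test button, 32 mm across, 22 mm above the deck when out.
- adapter: Black plug-in power adapter, loose, about 0.1 to 0.25 kg, standing upright. Origin: under it, z up; body x -20..20, y -35..15, height 74 mm (cable stub to 86). Two prongs, 19 mm apart and 37 mm up, stick out to y +35. Starts to the robot's right with the prongs away from the robot, turned by up to 0.5 rad. Grasp from above across x (40 mm).
- adapter_prongs (a point): Point at bench height below the prongs' ends, adapter (0, 32, 0) mm.
- carton: Small brown taped carton, 66 x 92 x 62 mm, loose bystander at the far right. Origin: centre of its underside.
- tape_roll: Roll of brown packing tape, 105 mm across, 49 high, loose bystander to the near right. Origin: centre of its underside.

How it is judged:
By the outcome, as a careful person would: the job done as asked, in the order asked, and still so for the second after the job is handed in, with the robot touching nothing.
It also fails if it takes over 72 s, if anything falls off the work surface, if the arm or the gripper's body presses on something with over 40 N, if the wrist force passes 120 N, or if a joint passes its speed limit or range.

### The arm

A 6-joint arm with a two-finger parallel gripper is mounted at the origin on the work surface; the furniture and walls round the work are solid. World frame = base frame: x ahead of the robot, y to its left, z up, the work surface at z = 0. Lengths are in m, angles in rad, forces in N, time in s.
With the tool pointing down it reaches from about 0.35 to 0.925 m from the base axis. Payload 6.4 kg.
Tool frame: the origin (TCP) lies between the finger pads; the fingertips stand 22 mm ahead of it and the grasp point (between the pads) lies 3 mm ahead of it; z points along the fingers, y is the line along which they close (so a half turn about z gives the same grasp; the last joint's range is limited). The gripper opens to 85 mm and grips with 20 to 120 N. Pads are 22 mm wide; open, the fingers measure 114 mm over their backs; the gripper's body (76 mm by 85 mm) begins 54 mm behind the grasp point. The pads swing forward as they close: fully open they stand 13 mm farther back than shut.
Start: joints at [-1.412, 0.245, 1.558, -0, 1.339, -0.174], TCP at [0.212, -0.614, 0.253] pointing down, gripper open.
Joint ranges: [-3.13, 3.13], [-1.02, 2.26], [0.13, 2.54], [-0.95, 4.09], [0.21, 2.88], [-2.74, 2.74]. Speed limits (rad/s): [2.57, 2.57, 3.14, 3.14, 3.14, 3.14].

### API

Orientations are given as a unit quaternion [x, y, z, w].
In Python, from rig import bot gives the robot as it stands.
- The arm moves only by the shell command python3 nudge.py [FORCE], which reads ROWS from standard input. ROWS is one flat JSON list of numbers that holds 1 to 5 rows one after another, with no inner brackets; each row has 5 numbers: dx, dy, dz in units of 20 mm, then a turn about the tool's z in units of 0.2 rad, then the opening from 0.0 (shut) to 1.0 (fully open); each row shifts and turns the commanded pose from where the row before left it, along the tool's axes as they then stand; what a row does not reach is not made up. A row lasts 1/12 s, in which the tool goes at most 0.0417 m and 0.125 rad, less where a joint would pass 70% of its speed; a pose out of reach is approached as far as the arm can. The fingers move at their own pace and stop on an object; FORCE is the grip in N (left out, the last holds). Time passes only in rows, so rows that do not move let the fingers close. It prints the time, the measured TCP pose, the force, the opening and the grip force at its end. Input that does not fit is refused with a message, and nothing moves.
- bot.read_state(): the state, without advancing time (a new reading comes with each control period).
- bot.snapshot(name): name is "scene" or "side" or "wrist"; returns the picture (420x560x3 uint8, red, green, blue); there is no depth.
- bot.calibration(name): a dict with "camera_matrix" (3x3 intrinsics, pixels), "distortion" ([k1, k2, p1, p2, k3] as OpenCV has them; the pictures are not rectified), "R" (3x3) and "t" (3): a world point X has camera coordinates R X + t. Camera axes: x right, y down, z forward; pixel columns grow to the right and rows downward; lengths in m; the calibration is good to about 2 mm. A picture is of the moment at which its call begins: read the wrist's pose just before it. calibration takes no time and is no camera call; for the wrist camera it gives the pose at the moment of the call.
- bot.job_done(): hands the job in; it is judged then, once.
The state is a dict: "t": time; "joints": joint angles; "joint_velocities": joint speeds; "joint_torque": joint torques, N m; "eef_pos": TCP position; "orientation": TCP orientation; "contact_force": force on the tool from outside, world axes, zero at the start; "torque": the same for the moment, N m; "finger_gap": opening from 0.0 (shut) to 1.0 (fully open); "finger_force": force on a finger pad.
Only numpy, scipy, OpenCV 4.12 (cv2) and the standard library are available. Lean on these libraries where they do the work, as an engineer would, in place of code of your own. Each camera call takes 0.05 s, during which the arm holds its last target. There are 200 camera calls.

## Working session

There is one attempt and no reset: what is moved stays moved. The work goes in short steps, Python scripts to look and compute and a shell command to move; the robot and the scene stay as the last step left them, time stands still between calls to the robot, and variables do not carry over. Pictures are saved under pics/ and viewed, at most 10 in all, crops included, and the job is handed in when it is done.

```bash
ls; mkdir -p pics; python3 - <<'E'
from rig import bot
import cv2,numpy as np
for n in("scene","side","wrist"):
    c=bot.calibration(n);p=bot.snapshot(n);cv2.imwrite(f"pics/{n}0.png",p[:,:,::-1]);R=np.array(c["R"]);print(n,-R.T@np.array(c["t"]),R[2],np.array(c["camera_matrix"]).round(1).tolist(),c["distortion"])
print(bot.read_state())
E
```

```text
nudge.py
pics
rig.py
scene [-0.02732273  0.73149109  0.73599015] [ 0.3638673  -0.76841314 -0.52644262] [[463.8, 0.0, 277.0], [0.0, 463.8, 213.7], [0.0, 0.0, 1.0]] [0.00198162 0.         0.         0.         0.        ]
side [ 0.37295898 -1.25520621  0.66051534] [ 0.02698448  0.89217272 -0.45088765] [[418.9, 0.0, 286.9], [0.0, 418.9, 215.7], [0.0, 0.0, 1.0]] [-0.13223146  0.          0.          0.          0.        ]
wrist [ 0.27515958 -0.5920861   0.37388366] [-0.24920782 -0.08539276 -0.96467795] [[310.0, 0.0, 279.5], [0.0, 310.0, 204.2], [0.0, 0.0, 1.0]] [-0.01145554  0.          0.          0.          0.        ]
{'t': 0.15, 'joints': array([-1.41208266e+00,  2.45675418e-01,  1.55873625e+00, -2.23725909e-05,
        1.33870017e+00, -1.74078851e-01]), 'joint_velocities': array([-0.00066128, -0.00274695, -0.00421434,  0.00106423, -0.00014927,
       -0.00073966]), 'joint_torque': array([ 8.55904509e-04, -4.29988039e+01, -3.26551795e+01, -9.91847151e-05,
        3.51696101e-03, -1.55298716e-05]), 'eef_pos': array([ 0.21229448, -0.61393495,  0.2524183 ]), 'orientation': array([ 9.86187343e-01,  1.65631963e-01, -5.04847402e-06, -7.59655693e-04]), 'contact_force': array([-0.31669336,  0.06316696, -0.18408802]), 'torque': array([ 0.00656509,  0.00246797, -0.04252052]), 'finger_force': 0.0, 'finger_gap': 1.0006412956160553}
```
View pics/scene0.png

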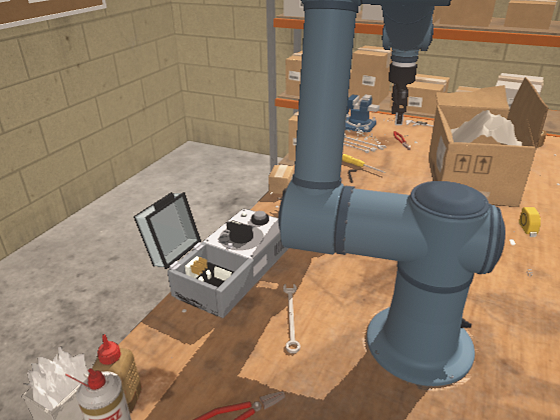

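View pics/side0.png

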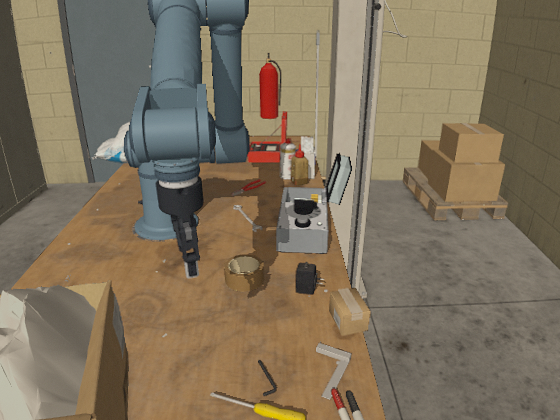

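View pics/wrist0.png

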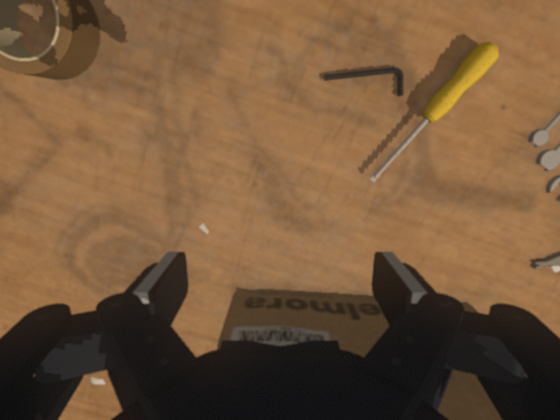

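Scene shows the tester with its hood open at left (hood about (168,232), selector (240,232)). Side shows the adapter at (307,278) with its prongs to the right, the tape at (244,272), the carton at (350,312), and the tester's deck at (303,220). The wrist view shows only bench clutter and the tape at top left. Next, a rough fix from the side view.

```bash
cat > h.py <<'E'
from rig import bot
import cv2,numpy as np
from scipy.spatial.transform import Rotation as Ro
def ray(c,uv):
    K=np.array(c["camera_matrix"]);R=np.array(c["R"]);t=np.array(c["t"])
    p=cv2.undistortPoints(np.float64(uv).reshape(-1,1,2),K,np.float64(c["distortion"])).reshape(-1,2)
    d=np.c_[p,np.ones(len(p))]@R
    return -R.T@t,d/np.linalg.norm(d,axis=1,keepdims=True)
def plane(c,uv,z):
    o,d=ray(c,uv);return o+d*((z-o[2])/d[:,2])[:,None]
def tri(pairs):
    A=0;b=0
    for c,uv in pairs:
        o,d=ray(c,uv);P=np.eye(3)-np.outer(d[0],d[0]);A=A+P;b=b+P@o
    X=np.linalg.solve(A,b)
    return X,[float(np.linalg.norm(np.cross(X-ray(c,uv)[0],ray(c,uv)[1][0]))) for c,uv in pairs]
def proj(c,X):
    R=np.array(c["R"]);r,_=cv2.Rodrigues(R)
    return cv2.projectPoints(np.float64(X).reshape(-1,1,3),r,np.float64(c["t"]),np.array(c["camera_matrix"]),np.float64(c["distortion"]))[0].reshape(-1,2)
def togo(X,yaw=None):
    s=bot.read_state();r=Ro.from_quat(s["orientation"]);M=r.as_matrix()
    y=np.arctan2(M[1,0],M[0,0])
    print("t",round(s["t"],2),"tcp",s["eef_pos"].round(4),"yaw",round(y,4),"tilt",M[:,2].round(4))
    print("tool d",(M.T@(np.array(X)-s["eef_pos"])).round(4),"turn(tool z)",None if yaw is None else round(-(yaw-y),4))
E
python3 - <<'E'
from h import *
c=bot.calibration("side")
print("adapter base",plane(c,[[297,291],[315,293]],0).round(3),"top",plane(c,[[300,264],[316,266]],.074).round(3))
print("tester deck corners",plane(c,[[282,229],[327,231],[325,192],[283,189]],.085).round(3))
print("tape",plane(c,[[244,263]],.049).round(3),"carton",plane(c,[[350,300]],.062).round(3))
togo([.46,-.2,.3],0)
E
```

```text
adapter base [[ 0.427 -0.381  0.   ]
 [ 0.472 -0.391  0.   ]] top [[ 0.434 -0.367  0.074]
 [ 0.473 -0.377  0.074]]
tester deck corners [[ 0.391 -0.201  0.085]
 [ 0.519 -0.215  0.085]
 [ 0.543  0.062  0.085]
 [ 0.399  0.09   0.085]]
tape [[ 0.288 -0.321  0.049]] carton [[ 0.541 -0.5    0.062]]
t 0.15 tcp [ 0.2123 -0.6139  0.2524] yaw 0.3328 tilt [-3.0e-04  1.5e-03 -1.0e+00]
tool d [ 0.3694 -0.3104 -0.047 ] turn(tool z) 0.3328
```

Careful with the scale: shifts go in units of 20 mm and turns go in units of 0.2 rad. That gives: -0.007 m is -0.35, 0.035 m is 1.75.

```bash
echo '[1.75,-0.95,-0.35,0,1,1.75,-0.95,-0.35,0,1,1.75,-0.95,-0.35,0,1,1.75,-0.95,-0.35,0,1,1.75,-0.95,-0.35,0,1]' | python3 nudge.py
echo '[1.75,-0.95,-0.35,0,1,1.75,-0.95,-0.35,0,1,0,0,0,0.555,1,0,0,0,0.555,1,0,0,0,0.555,1]' | python3 nudge.py
echo '[0,0,0,0,1,0,0,0,0,1,0,0,0,0,1]' | python3 nudge.py
python3 - <<'E'
from h import *
c=bot.calibration("wrist");p=bot.snapshot("wrist");cv2.imwrite("pics/w1.png",p[:,:,::-1])
import pickle;pickle.dump(c,open("w1.pkl","wb"));togo([.4,-.2,.3],0)
E
```

```text
t: 0.57
eef_pos: [0.3475, -0.4657, 0.2882]
orientation: [0.986, 0.165, -0.0, -0.0]
contact_force: [-0.1, -0.1, -0.7]
finger_gap: 0.999
finger_force: 0.0
t: 0.98
eef_pos: [0.4011, -0.4077, 0.3022]
orientation: [1.0, -0.002, -0.0, 0.0]
contact_force: [0.1, 0.5, -0.4]
finger_gap: 0.999
finger_force: 0.0
t: 1.23
eef_pos: [0.4003, -0.4087, 0.3021]
orientation: [1.0, 0.001, -0.0, -0.0]
contact_force: [-0.2, 0.7, -0.3]
finger_gap: 1.003
finger_force: 0.0
t 1.28 tcp [ 0.4003 -0.4087  0.3021] yaw 0.0012 tilt [-2.e-04  3.e-04 -1.e+00]
tool d [-0.     -0.2087  0.0022] turn(tool z) 0.0012
```

View pics/w1.png

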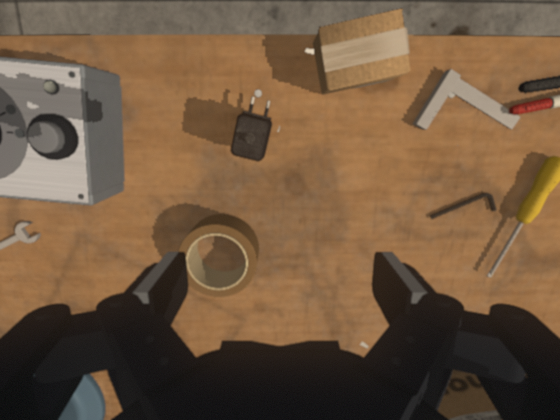

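Wrist view 1: adapter top at about (252,136) with prongs up at (252,100) and (268,103), tape at (218,257), carton at (362,50), and the tester's right end at left with its button at (46,136). Next: two more wrist views.

To row units: -0.04 m is -2, -0.01 m is -0.5.

```bash
echo '[0,-2,-0.5,0,1,0,-2,-0.5,0,1,0,-2,-0.5,0,1,0,-2,-0.5,0,1,0,-2,-0.5,0,1]' | python3 nudge.py >/dev/null
echo '[0,0,0,0,1,0,0,0,0,1,0,0,0,0,1]' | python3 nudge.py | head -2
python3 - <<'E'
from h import *
import pickle
c=bot.calibration("wrist");p=bot.snapshot("wrist");cv2.imwrite("pics/w2.png",p[:,:,::-1]);pickle.dump(c,open("w2.pkl","wb"))
E
echo '[-0.75,-2,0,0,1,-0.75,-2,0,0,1,-0.75,-2,0,0,1,-0.75,-2,0,0,1,0,-2,0,0,1]' | python3 nudge.py >/dev/null
echo '[0,0,0,0,1,0,0,0,0,1,0,0,0,0,1]' | python3 nudge.py | head -2
python3 - <<'E'
from h import *
import pickle
c=bot.calibration("wrist");p=bot.snapshot("wrist");cv2.imwrite("pics/w3.png",p[:,:,::-1]);pickle.dump(c,open("w3.pkl","wb"))
for n in(1,2):
    g=cv2.imread(f"pics/w{n}.png");m=(g.max(2)<50).astype(np.uint8)
    k,l,s,ce=cv2.connectedComponentsWithStats(m)
    for i in range(1,k):
        if 200<s[i,4]<9000 and s[i,1]<250: print(n,s[i],ce[i].round(1))
a=np.hstack([cv2.imread("pics/w2.png")[:300,:],]);cv2.imwrite("pics/v2.png",cv2.resize(a,None,fx=1.4,fy=1.4))
E
```

```text
t: 1.95
eef_pos: [0.4005, -0.2088, 0.3523]
t: 2.67
eef_pos: [0.3423, -0.0133, 0.352]
1 [ 30 115  47  43 659] [ 60.6 134. ]
2 [   0    0  118   57 1300] [67.2 35.9]
2 [  58   74   65   89 2235] [ 96.9 122.1]
2 [ 149   91   50   63 1471] [171.2 124.2]
2 [377 113  32  39 650] [390.3 130.9]
```

View pics/v2.png

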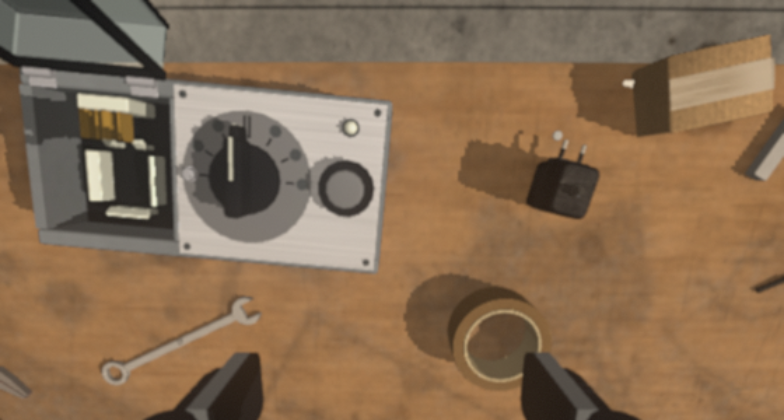

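View pics/w3.png

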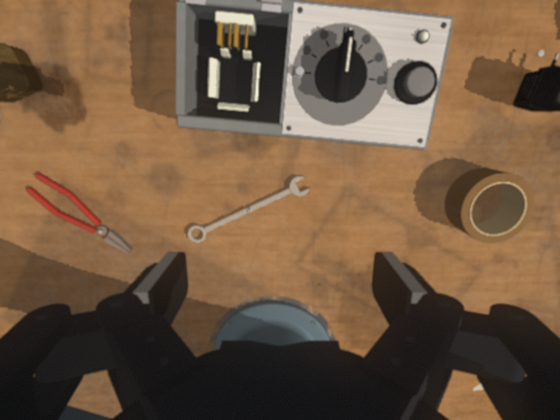

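Views 2 and 3 show the deck, with the bright raised stud at the left of the dial (v2 (190,173), w3 (299,71)). That puts the pin at +90°, and the other five holes are dark. The nest guides are in w3 at (213,78), (256,82), (234,107) and (235,55). I'll zoom in for exact corners.

```bash
python3 - <<'E'
from h import *
w=[None]+[cv2.imread(f"pics/w{n}.png") for n in(1,2,3)]
def crop(g,x,y,a,b,f):
    q=cv2.convertScaleAbs(g[y:y+b,x:x+a],alpha=1.8,beta=20);return cv2.resize(q,(a*f,b*f),interpolation=cv2.INTER_CUBIC)
A=np.hstack([crop(w[1],222,85,66,80,6),crop(w[2],370,90,66,80,6)])
cv2.imwrite("pics/z1.png",A)
# tester: w3 zoom
B=crop(w[3],172,0,285,155,2.8 and 2)
cv2.imwrite("pics/z3.png",np.vstack([crop(w[3],180,0,110,120,4)]))
E
```

```text
(no output)
```

View pics/z1.png

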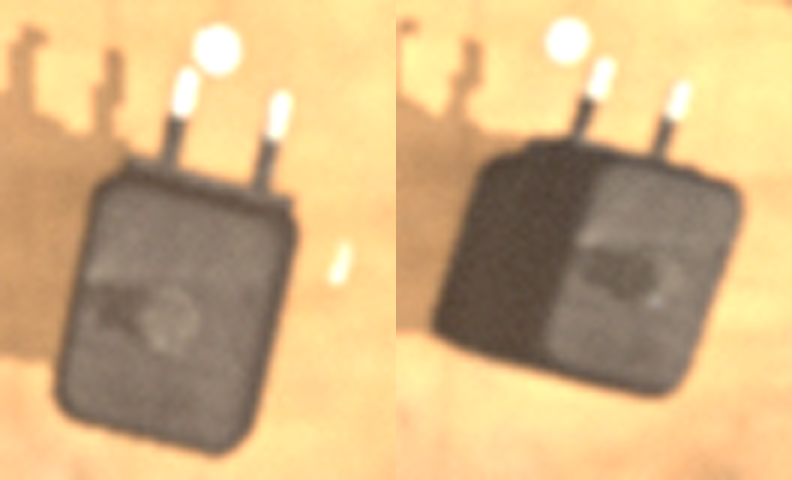

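Crop: both views show the top face as a clean quadrilateral, with the prong tips pale at the top. In w1 (zoom coordinates) the top-face corners are (104,177), (295,211), (241,457), (56,410), with matching corners in w2. Now I'll triangulate and view the chamber.

```bash
python3 - <<'E'
from h import *
import pickle
c1,c2=[pickle.load(open(f"w{n}.pkl","rb")) for n in(1,2)]
a=np.array([[104,177],[295,211],[241,457],[56,410],[188,68],[283,95]],float)/6+[221.6,84.6]
b=(np.array([[601,158],[746,194],[675,398],[545,360],[603,60],[683,85]],float)-[396,0])/6+[369.6,89.6]
P=[]
for i in range(6):
    X,e=tri([(c1,[a[i]]),(c2,[b[i]])]);P.append(X);print(X.round(4),np.round(e,4))
P=np.array(P)
print("centre",P[:4].mean(0).round(4))
for c,q in((c1,a),(c2,b)):
    Q=plane(c,q,.074)[:4,:2];f=(Q[0]+Q[1]-Q[2]-Q[3]);s=Q[1]+Q[2]-Q[0]-Q[3]
    L=plane(c,q,.037)[4:].mean(0)
    print("c",Q.mean(0).round(4),"len,wid",np.linalg.norm(f)/2,np.linalg.norm(s)/2,"yaw f",np.arctan2(f[1],f[0])," s+90",np.arctan2(s[1],s[0])+np.pi/2,"prong ends",L.round(4),"dir c->prong",np.arctan2(*(L[:2]-Q.mean(0))[::-1]))
E
```

```text
[ 0.4722 -0.3642  0.0723] [0.0003 0.0003]
[ 0.4656 -0.3987  0.0655] [0.0009 0.0009]
[ 0.4212 -0.3881  0.0663] [0.0003 0.0003]
[ 0.4308 -0.3547  0.0774] [0.0001 0.0001]
[ 0.4937 -0.3768  0.0353] [0.0001 0.0001]
[ 0.4885 -0.3956  0.0351] [0.0003 0.0003]
centre [ 0.4475 -0.3764  0.0704]
c [ 0.4479 -0.3765] len,wid 0.04444216264458231 0.03520894699757028 yaw f -0.23371464491769184  s+90 -0.20775793581756696 prong ends [ 0.4912 -0.3863  0.037 ] dir c->prong -0.2219253570522875
c [ 0.4473 -0.3747] len,wid 0.04285358709629948 0.03088355148660019 yaw f -0.20662657622459094  s+90 -0.24639666391243642 prong ends [ 0.4908 -0.3854  0.037 ] dir c->prong -0.24162616082431762
```

View pics/z3.png

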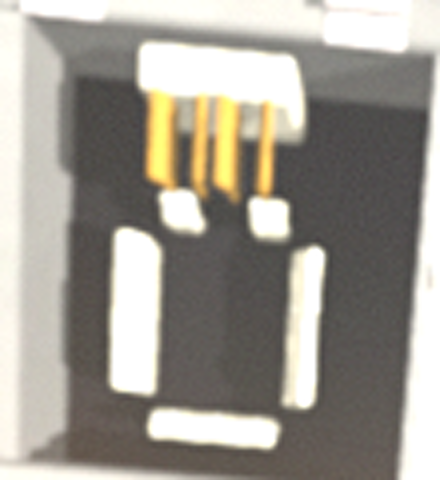

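Adapter body centre is (0.4477,-0.3757), top about 0.071, prongs heading -0.224 rad. Prong ends are 44.5 mm from the centre, which matches the text's 45 mm. The chamber crop shows the guides at zoom (135,310) and (303,325), the front stop (213,428), the rear stops (182,212) and (270,218), and the blades above them. Now the tester pose.

```bash
python3 - <<'E'
from h import *
import pickle
C={n:pickle.load(open(f"w{n}.pkl","rb")) for n in(2,3)}
G={n:cv2.imread(f"pics/w{n}.png",0) for n in(2,3)}
pts={2:dict(FR=(270,193),BR=(278.6,73),FL=(30,172),sFR=(261,187),sBR=(270,81),sFL=(133.6,176),sBL=(130,67)),
     3:dict(FR=(424,148),BR=(451,18),FL=(178,125),sFR=(418,140),sBR=(443,25),sFL=(289,128),sBL=(301,10))}
def dark(g,p):
    x,y=map(round,p);q=g[max(0,y-4):y+5,x-4:x+5].astype(float);w=np.clip(np.percentile(q,60)-q-25,0,None)
    Y,X=np.mgrid[max(0,y-4):max(0,y-4)+q.shape[0],x-4:x-4+q.shape[1]];return ((w*X).sum()/w.sum(),(w*Y).sum()/w.sum())
for n in(2,3):
    for k in pts[n]:
        if k[0]=="s": pts[n][k]=dark(G[n],pts[n][k])
        else: pts[n][k]=tuple(cv2.cornerSubPix(G[n],np.float32([[pts[n][k]]]),(4,4),(-1,-1),(3,50,.01))[0,0])
P={2:{},3:{}}
for k in pts[2]:
    X,e=tri([(C[n],[pts[n][k]]) for n in(2,3)])
    for n in(2,3):P[n][k]=plane(C[n],[pts[n][k]],.085)[0]
    print(k,np.round(pts[2][k],1),np.round(pts[3][k],1),"tri",X.round(4),"err",e[0].__round__(4),"z85",P[2][k][:2].round(4),P[3][k][:2].round(4))
for n in(2,3):
    p=P[n];print(n,"front len",np.linalg.norm(p["FR"]-p["FL"]),"depth",np.linalg.norm(p["FR"]-p["BR"]))
    f=p["FL"]-p["FR"];s=p["BR"]-p["FR"];print("yaw",np.arctan2(f[1],f[0])-np.pi/2,np.arctan2(s[1],s[0]),"centre",((p["FL"]+p["BR"])/2)[:2])
E
```

```text
FR [270. 193.] [422.  145.8] tri [ 0.3747 -0.196   0.0735] err 0.0018 z85 [ 0.3757 -0.1968] [ 0.3774 -0.19  ]
BR [276.6  74.4] [450.3  18.8] tri [ 0.5182 -0.2053  0.0852] err 0.0002 z85 [ 0.5181 -0.2054] [ 0.5185 -0.2054]
FL [ 28.9 173.6] [177.2 125.5] tri [0.4012 0.1111 0.0844] err 0.0005 z85 [0.4007 0.1105] [0.4017 0.1111]
sFR [260.9 187. ] [419.6 140.3] tri [ 0.3842 -0.1853  0.0872] err 0.0001 z85 [ 0.3835 -0.1852] [ 0.3841 -0.1862]
sBR [269.3  80.1] [443.1  24.7] tri [ 0.5116 -0.1968  0.0875] err 0.0001 z85 [ 0.5118 -0.1968] [ 0.5124 -0.198 ]
sFL [133.1 175.5] [288.2 127.7] tri [ 0.3989 -0.024   0.0873] err 0.0002 z85 [ 0.3983 -0.0229] [ 0.399 -0.024]
sBL [130.   66.7] [299.5   9.5] tri [ 0.5263 -0.0355  0.087 ] err 0.0001 z85 [ 0.5265 -0.0347] [ 0.5271 -0.0356]
2 front len 0.308319827758581 depth 0.14263808376314935
yaw -0.08129682462222587 -0.06000382924831877 centre [ 0.45941599 -0.04745187]
3 front len 0.3021391706275627 depth 0.14194982235858852
yaw -0.08064371071330267 -0.10850853936259247 centre [ 0.46007862 -0.04713322]
```

Screw rectangle: yaw -0.0905, z 0.087, all residuals within 0.2 mm. Next I cross-check the origin against the guides, button and dial.

```bash
cat >> h.py <<'E'
YAW=-.0905;O=np.array([.4609,-.0477])
Rt=np.array([[np.cos(YAW),-np.sin(YAW)],[np.sin(YAW),np.cos(YAW)]])
def T(P): return (np.atleast_2d(P)[:,:2]-O)@Rt*1000
def W(x,y): return O+Rt@np.array([x,y])/1000
E
python3 - <<'E'
from h import *
import pickle
C={n:pickle.load(open(f"w{n}.pkl","rb")) for n in(2,3)}
for n in(2,3):
    g=cv2.imread(f"pics/w{n}.png");c=C[n]
    m=(g.min(2)>120).astype(np.uint8)
    # keep chamber region
    box=proj(c,[[*W(x,y),.057] for x in(-60,60) for y in(33,143)]);x0,y0=np.floor(box.min(0)).astype(int);x1,y1=np.ceil(box.max(0)).astype(int);x0=max(x0,0);y0=max(y0,0)
    k,l,s,ce=cv2.connectedComponentsWithStats(m[y0:y1,x0:x1])
    for i in range(1,k):
        if 15<s[i,4]<500:
            rows=np.argwhere(l==i)[:,::-1]+[x0,y0]
            t=T(plane(c,rows,.057));print(n,"px",(ce[i]+[x0,y0]).round(1),s[i,4],"tester@57 x",t[:,0].min().round(1),t[:,0].max().round(1),"y",t[:,1].min().round(1),t[:,1].max().round(1))
    # button top: lighter disc
    bp=proj(c,[[*W(0,-122),.107],[*W(0,-35),.125],[*W(0,13),.104]]);print(n,"pred button/selector/pin px",bp.round(1).tolist())
    gr=cv2.cvtColor(g,6)
    x,y=bp[0].round().astype(int);q=gr[y-25:y+25,x-28:x+28]
    h=cv2.HoughCircles(cv2.resize(q,None,fx=4,fy=4,interpolation=cv2.INTER_CUBIC),cv2.HOUGH_GRADIENT,1,200,param1=80,param2=15,minRadius=40,maxRadius=100)
    u=h[0,0];uv=u[:2]/4+[x-28,y-25]-.4;print("button",uv.round(1),"r",u[2]/4,"tester@107",T(plane(c,[uv],.107)).round(1))
E
```

```text
2 px [103.8  65.9] 98 tester@57 x 62.4 68.6 y 52.8 79.1
2 px [127.6  90.8] 488 tester@57 x 3.4 70.7 y 29.1 41.4
2 px [78.8 73.9] 493 tester@57 x 46.1 59.8 y 65.9 126.6
2 px [ 83.3 102.7] 30 tester@57 x 17.0 20.8 y 87.1 98.7
2 px [ 99.3 102.5] 44 tester@57 x 17.6 24.1 y 67.7 78.0
2 px [109.  129.2] 155 tester@57 x -35.0 11.3 y 58.4 64.6
2 px [128.8 144.3] 335 tester@57 x -59.9 2.7 y 31.1 41.3
2 px [ 91.5 151.6] 186 tester@57 x -47.4 -38.9 y 67.0 107.4
2 pred button/selector/pin px [[245.2, 134.9], [164.2, 128.3], [129.2, 124.0]]
button [246.7 134.2] r 20.075 tester@107 [[   0.9 -123.7]]
3 px [235.   18.2] 463 tester@57 x 46.3 63.6 y 69.7 117.5
3 px [224.8  51.8] 66 tester@57 x 14.4 23.5 y 98.4 108.7
3 px [246.6  53.7] 58 tester@57 x 15.2 23.2 y 71.7 81.6
3 px [213.1  77.8] 396 tester@57 x -35.3 10.7 y 110.5 123.4
3 px [256.8  81.3] 158 tester@57 x -34.2 11.2 y 59.4 64.7
3 px [283.7 102.9] 163 tester@57 x -59.3 7.2 y 21.9 28.3
3 px [232.8 106.7] 179 tester@57 x -48.4 -41.2 y 71.0 109.7
3 px [211.3 121.5] 190 tester@57 x -69.9 -62.9 y 69.9 143.9
3 pred button/selector/pin px [[419.9, 81.3], [345.7, 71.0], [298.9, 69.5]]
button [412.   79.7] r 24.3 tester@107 [[   0.8 -112.9]]
```

The guides give x centre -12 and y about 92, both as predicted, so the tester pose holds. Next: the hood angle from the side picture, and the move to the adapter.

```bash
python3 - <<'E'
from h import *
for cam in("side","scene"):
  c=bot.calibration(cam)
  for f in(1.6,1.7,1.8,1.85):
    o=[]
    for a,b in((132,0),(132,46)):
      for y in(32.5,152.5):
        x=70.5-a*np.cos(f)+b*np.sin(f);z=87+a*np.sin(f)+b*np.cos(f);o.append([*W(x,y),z/1000])
    print(cam,f,proj(c,o).round(0).tolist())
g=cv2.imread("pics/side0.png")[140:220,310:370];h=cv2.imread("pics/scene0.png")[180:280,120:220]
cv2.imwrite("pics/hood.png",np.hstack([cv2.resize(g,(375,500),interpolation=2),cv2.resize(h,(400,400),interpolation=2).copy() if 0 else cv2.copyMakeBorder(cv2.resize(h,(400,400),interpolation=2),0,100,0,0,0)]))
togo([.4477,-.3757,.155],-.224)
E
```

```text
side 1.6 [[328.0, 163.0], [327.0, 151.0], [343.0, 164.0], [341.0, 152.0]]
side 1.7 [[332.0, 164.0], [331.0, 152.0], [347.0, 166.0], [344.0, 154.0]]
side 1.8 [[336.0, 165.0], [335.0, 153.0], [351.0, 168.0], [348.0, 156.0]]
side 1.85 [[338.0, 165.0], [337.0, 153.0], [352.0, 169.0], [350.0, 157.0]]
scene 1.6 [[194.0, 195.0], [158.0, 220.0], [178.0, 191.0], [142.0, 215.0]]
scene 1.7 [[189.0, 194.0], [153.0, 219.0], [174.0, 192.0], [138.0, 215.0]]
scene 1.8 [[185.0, 194.0], [149.0, 218.0], [171.0, 193.0], [134.0, 217.0]]
scene 1.85 [[183.0, 193.0], [147.0, 218.0], [169.0, 194.0], [132.0, 218.0]]
t 2.72 tcp [ 0.3423 -0.0138  0.3519] yaw -0.0025 tilt [-1.3e-03  1.0e-04 -1.0e+00]
tool d [0.1066 0.3617 0.1968] turn(tool z) 0.2215
```

View pics/hood.png

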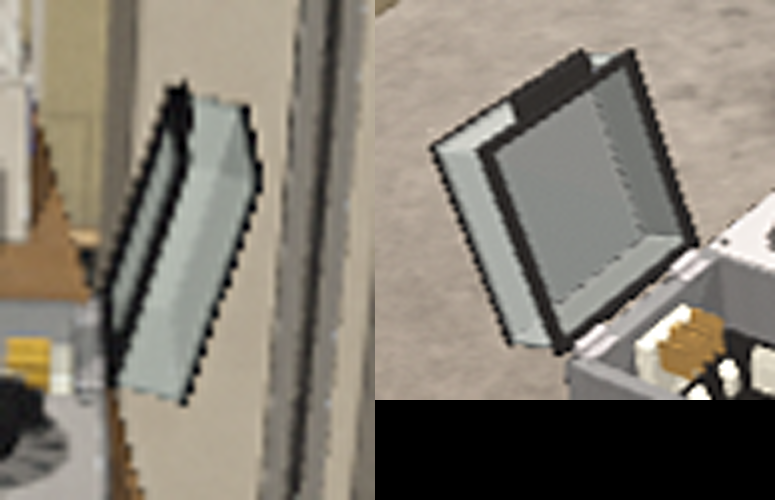

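Hood crop: the side view puts the outer far corner at full-image (352,170), and scene puts the rim corners at (185,192) and (148,217). Both give about 1.82 rad, so the hood is tipped well back and clear of the wrist. Now to the adapter.

To row units: 0.0362 m is 1.81, 0.012 m is 0.6.

```bash
echo '[0.535,1.81,0.6,0,1,0.535,1.81,0.6,0,1,0.535,1.81,0.6,0,1,0.535,1.81,0.6,0,1,0.535,1.81,0.6,0,1]' | python3 nudge.py >/dev/null
echo '[0.535,1.81,0.6,0,1,0.535,1.81,0.6,0,1,0.535,1.81,0.6,0,1,0.535,1.81,0.6,0,1,0.535,1.81,0.6,0,1]' | python3 nudge.py >/dev/null
echo '[0,0,1,0.555,1,0,0,1,0.555,1,0,0,1,0,1,0,0,0,0,1,0,0,0,0,1]' | python3 nudge.py
python3 - <<'E'
from h import *
togo([.4477,-.3757,.055],-.224)
E
```

```text
t: 3.97
eef_pos: [0.4471, -0.3758, 0.1705]
orientation: [0.994, -0.112, -0.001, -0.001]
contact_force: [0.0, -0.6, 0.5]
finger_gap: 1.0
finger_force: 0.0
t 3.97 tcp [ 0.4471 -0.3758  0.1705] yaw -0.2252 tilt [-0.0026  0.0031 -1.    ]
tool d [9.000e-04 1.000e-04 1.155e-01] turn(tool z) -0.0012
```

```bash
echo '[0,0,1.5,0,1,0,0,1.5,0,1,0,0,1.25,0,1,0,0,1,0,1,0,0,0.525,0,1]' | python3 nudge.py | tail -4
echo '[0,0,0,0,1,0,0,0,0,0.3,0,0,0,0,0.3,0,0,0,0,0.3,0,0,0,0,0.3]' | python3 nudge.py 40
echo '[0,0,0,0,0.2,0,0,0,0,0.2,0,0,0,0,0.2]' | python3 nudge.py
python3 - <<'E'
from h import *
togo([.4477,-.3757,.055],-.224)
E
```

```text
orientation: [0.994, -0.111, -0.001, -0.0]
contact_force: [-0.0, 0.9, 0.4]
finger_gap: 1.001
finger_force: 0.0
t: 4.8
eef_pos: [0.4497, -0.3755, 0.0585]
orientation: [0.994, -0.111, 0.001, 0.001]
contact_force: [-0.7, -2.6, 14.9]
finger_gap: 0.455
finger_force: 12.0
t: 5.05
eef_pos: [0.4499, -0.3758, 0.0588]
orientation: [0.994, -0.111, 0.001, 0.001]
contact_force: [-0.4, -0.8, 6.8]
finger_gap: 0.443
finger_force: 42.3
t 5.05 tcp [ 0.4499 -0.3758  0.0588] yaw -0.2221 tilt [ 0.0022 -0.0028 -1.    ]
tool d [-0.0022  0.0004  0.0038] turn(tool z) 0.0019
```

To row units: -0.04 m is -2, -0.035 m is -1.75.

```bash
echo '[0,0,-1,0,0.2,0,0,-1.75,0,0.2,0,0,-2,0,0.2,0,0,-2,0,0.2,0,0,-1.5,0,0.2]' | python3 nudge.py >/dev/null
echo '[0,0,0,0,0.2,0,0,0,0,0.2,0,0,0,0,0.2]' | python3 nudge.py
python3 - <<'E'
from h import *
import pickle
s=bot.read_state();c=bot.calibration("wrist");p=bot.snapshot("wrist");cv2.imwrite("pics/w4.png",p[:,:,::-1]);pickle.dump((s,c),open("w4.pkl","wb"))
# expected prong tips in tool frame: 45 ahead of body centre, +-9.5, z: 37 up from bottom; bottom .0588 below tcp at bench
M=Ro.from_quat(s["orientation"]).as_matrix()
for q in([.043,-.0095,.022],[.043,.0095,.022],[.023,0,.022]): print(proj(c,s["eef_pos"]+M@np.array(q)).round(1))
togo([*W(-12,92),.24],YAW)
E
python3 -c "
import cv2;g=cv2.imread('pics/w4.png')[140:340,150:410];cv2.imwrite('pics/z4.png',cv2.resize(cv2.convertScaleAbs(g,alpha=1.6,beta=20),None,fx=3,fy=3,interpolation=2))"
```

```text
t: 5.72
eef_pos: [0.4483, -0.3737, 0.2203]
orientation: [0.994, -0.111, -0.001, -0.001]
contact_force: [0.4, 0.3, -1.2]
finger_gap: 0.443
finger_force: 41.2
[[259.3 171.7]]
[[300.  171.7]]
[[279.6 212.7]]
t 5.77 tcp [ 0.448  -0.3735  0.2194] yaw -0.2222 tilt [-0.0027  0.0034 -1.    ]
tool d [-0.0833 -0.4103 -0.0193] turn(tool z) -0.1317
```

View pics/z4.png

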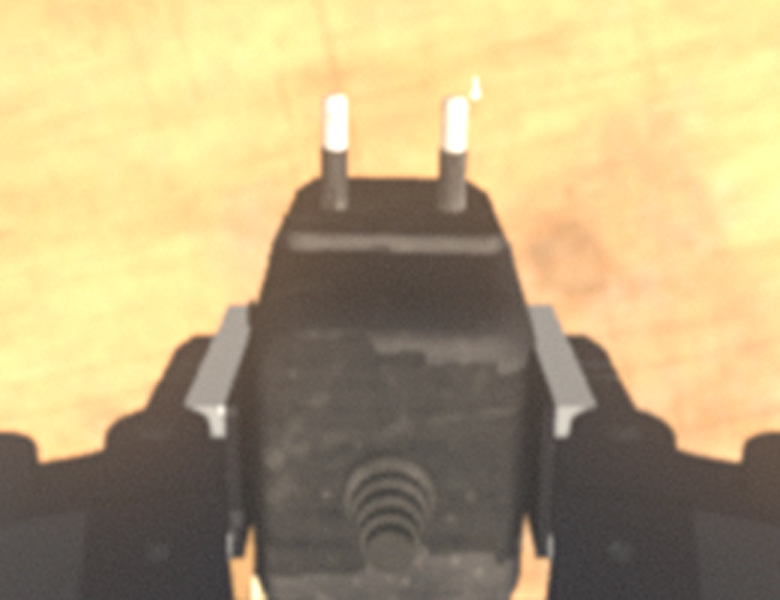

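Grip crop: the adapter is held squarely, with prong tips at full-image (262.3,171.7) and (302.3,172.3). So the body centre sits about 2 mm behind the TCP and about 1 mm off along tool y. Turning to the tester's yaw.

To row units: -0.005 m is -0.25, -0.066 rad is -0.33.

```bash
echo '[0,0,-0.25,-0.33,0.2,0,0,-0.25,-0.33,0.2,0,0,0,0,0.2,0,0,0,0,0.2]' | python3 nudge.py >/dev/null
python3 - <<'E'
from h import *
togo([*W(-10,92.5),.23],YAW)
E
```

```text
t 6.1 tcp [ 0.4484 -0.3739  0.2299] yaw -0.0918 tilt [-0.0019  0.0024 -1.    ]
tool d [-0.0276 -0.4185  0.0009] turn(tool z) -0.0013
```

```bash
echo '[-0.125,-1.9,0,0,0.2,-0.125,-1.9,0,0,0.2,-0.125,-1.9,0,0,0.2,-0.125,-1.9,0,0,0.2,-0.125,-1.9,0,0,0.2]' | python3 nudge.py >/dev/null
echo '[-0.125,-1.9,0,0,0.2,-0.125,-1.9,0,0,0.2,-0.125,-1.9,0,0,0.2,-0.125,-1.9,0,0,0.2,-0.125,-1.9,0,0,0.2]' | python3 nudge.py >/dev/null
echo '[-0.125,-1.9,0,0,0.2,0,0,0,0,0.2,0,0,0,0,0.2,0,0,0,0,0.2]' | python3 nudge.py |head -5
python3 - <<'E'
from h import *
togo([*W(-10,92.5),.089],YAW)
E
```

```text
t: 7.27
eef_pos: [0.4588, 0.0442, 0.2309]
orientation: [0.999, -0.045, -0.001, 0.0]
contact_force: [-0.2, -0.2, -2.0]
finger_gap: 0.445
t 7.27 tcp [0.4588 0.0442 0.2309] yaw -0.0905 tilt [-1.6e-03 -2.0e-04 -1.0e+00]
tool d [ 0.0006 -0.0012  0.1419] turn(tool z) 0.0
```

To row units: 0.03 m is 1.5, 0.025 m is 1.25.

```bash
echo '[0.025,-0.05,1,0,0.2,0,0,1.5,0,0.2,0,0,1.25,0,0.2,0,0,1,0,0.2,0,0,0.5,0,0.2]' | python3 nudge.py >/dev/null
echo '[0,0,0,0,0.2,0,0,0,0,0.2]' | python3 nudge.py | head -4
python3 - <<'E'
from h import *
togo([*W(-10,92.5),.089],YAW)
E
echo '[0,0,0.25,0,0.2,0,0,0.25,0,0.2,0,0,0.25,0,0.2,0,0,0.25,0,0.2]' | python3 nudge.py|head -4
echo '[0,0,0.25,0,0.2,0,0,0.25,0,0.2,0,0,0,0,0.2]' | python3 nudge.py|head -4
```

```text
t: 7.85
eef_pos: [0.46, 0.0443, 0.1269]
orientation: [0.999, -0.046, -0.0, 0.0]
contact_force: [0.8, -0.5, -1.2]
t 7.85 tcp [0.46   0.0443 0.1269] yaw -0.0921 tilt [-4.e-04 -0.e+00 -1.e+00]
tool d [-0.0008 -0.001   0.0379] turn(tool z) -0.0016
t: 8.18
eef_pos: [0.4602, 0.0451, 0.1069]
orientation: [0.999, -0.045, 0.001, 0.0]
contact_force: [0.3, 0.2, -1.9]
t: 8.43
eef_pos: [0.4589, 0.0453, 0.0955]
orientation: [0.999, -0.045, -0.001, -0.0]
contact_force: [-0.4, 0.4, -1.9]
```

```bash
echo '[0,0,0.15,0,0.2,0,0,0.15,0,0.2,0,0,0,0,0.2]' | python3 nudge.py|head -4
echo '[0,0,0.1,0,0.2,0,0,0,0,0.2]' | python3 nudge.py|head -4
```

```text
t: 8.68
eef_pos: [0.4595, 0.0452, 0.0903]
orientation: [0.999, -0.045, -0.0, -0.0]
contact_force: [0.1, 0.3, -1.8]
t: 8.85
eef_pos: [0.46, 0.0452, 0.0889]
orientation: [0.999, -0.045, 0.0, -0.0]
contact_force: [0.5, 0.5, -2.3]
```

```bash
echo '[0,0,0.1,0,0.2,0,0,0,0,0.2]' | python3 nudge.py|head -4
echo '[0,0,0.1,0,0.2,0,0,0,0,0.2]' | python3 nudge.py|head -4
```

```text
t: 9.02
eef_pos: [0.4603, 0.0452, 0.0888]
orientation: [0.999, -0.045, -0.001, 0.0]
contact_force: [-7.8, -0.2, 15.5]
t: 9.18
eef_pos: [0.4606, 0.0451, 0.0887]
orientation: [0.999, -0.045, -0.001, 0.0]
contact_force: [-16.6, 1.6, 32.7]
```

It's seated: contact at TCP z 0.0888, expected 0.0888. Unload, open to about 0.68 only, and lift out.

Careful with the scale: shifts go in units of 20 mm and turns go in units of 0.2 rad. That gives: -0.004 m is -0.2.

```bash
echo '[0,0,-0.2,0,0.2,0,0,0,0,0.68,0,0,0,0,0.68,0,0,0,0,0.68,0,0,0,0,0.68]' | python3 nudge.py
echo '[0,0,-1,0,0.68,0,0,-2,0,0.68,0,0,-2,0,0.68,0,0,-2,0,0.68,0,0,-1.5,0,0.68]' | python3 nudge.py
echo '[-1.5,0,-0.5,0,0.68,-1.5,0,0,0,0.68,0,0,0,0,0,0,0,0,0,0]' | python3 nudge.py >/dev/null
python3 - <<'E'
from h import *
p=bot.snapshot("scene");c=bot.calibration("scene")
import pickle
cw=bot.calibration("wrist");w=bot.snapshot("wrist")
cv2.imwrite("pics/w5.png",w[:,:,::-1]);cv2.imwrite("pics/s5.png",p[:,:,::-1]);pickle.dump(cw,open("w5.pkl","wb"))
# expected top-face corners & prong ends
o=[[*W(x,y),.104] for x,y in((-34,75),(-34,110),(10,110),(10,75))]+[[*W(33,y),.067] for y in(83,102)]
q=proj(cw,o);print("exp wrist",q.round(0).tolist());x,y=q.mean(0).astype(int)
print("exp scene",proj(c,o).round(0).tolist())
a=cv2.resize(w[max(0,y-75):y+75,max(0,x-75):x+75,::-1],None,fx=2.6,fy=2.6,interpolation=2);print("orig",max(0,x-75),max(0,y-75),a.shape)
b=cv2.resize(p[200:320,150:300,::-1],None,fx=2.6,fy=2.6,interpolation=2)
H=max(a.shape[0],b.shape[0]);pad=lambda i:cv2.copyMakeBorder(i,0,H-i.shape[0],0,0,0)
cv2.imwrite("pics/z5.png",np.hstack([pad(a),pad(b)]))
togo([*W(-170,92.5),.26],YAW)
E
```

```text
t: 9.6
eef_pos: [0.4596, 0.0452, 0.0884]
orientation: [0.999, -0.045, -0.0, -0.0]
contact_force: [0.1, 0.4, 0.2]
finger_gap: 0.678
finger_force: 0.0
t: 10.02
eef_pos: [0.4604, 0.0451, 0.2621]
orientation: [0.999, -0.045, 0.002, 0.0]
contact_force: [0.4, -0.4, 0.3]
finger_gap: 0.681
finger_force: 0.0
exp wrist [[298.0, 155.0], [260.0, 155.0], [260.0, 104.0], [299.0, 104.0], [289.0, 82.0], [270.0, 82.0]]
exp scene [[226.0, 259.0], [216.0, 268.0], [200.0, 262.0], [210.0, 253.0], [201.0, 265.0], [196.0, 270.0]]
orig 204 38 (390, 390, 3)
t 10.45 tcp [0.4003 0.0505 0.2686] yaw -0.0903 tilt [ 0. -0. -1.]
tool d [-0.1008 -0.0002  0.0086] turn(tool z) 0.0002
```

View pics/z5.png

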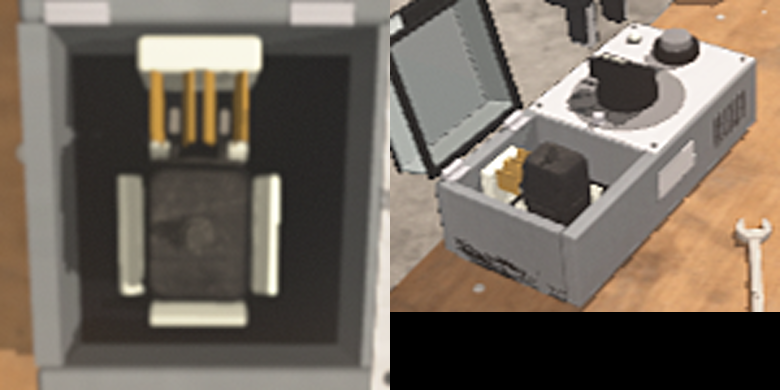

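The crop shows the adapter between the guides with both prongs between the blade pairs. That was my 11th view, one over the limit of 10, so no more viewing and I'll use numbers only. Next: over the hood and down behind it, fingers shut.

To row units: 0.04 m is 2, -0.03 m is -1.5.

```bash
echo '[0,0,-1.5,0,0,1,0,-0.75,0,0,2,0,0,0,0,2,0,0,0,0,2,0,0,0,0]' | python3 nudge.py | head -5
echo '[2,0,0,0,0,2,0,0,0,0,1.25,0,0,0,0,0,0,0,0,0,0,0,0,0,0]' | python3 nudge.py | head -5
python3 - <<'E'
from h import *
togo([*W(175,92.5),.207],YAW)
E
```

```text
t: 10.87
eef_pos: [0.5422, 0.0377, 0.3133]
orientation: [0.999, -0.045, -0.0, -0.0]
contact_force: [0.4, -0.7, 0.7]
finger_gap: 0.003
t: 11.28
eef_pos: [0.6452, 0.0281, 0.3114]
orientation: [0.999, -0.045, -0.002, -0.0]
contact_force: [-0.1, -0.6, -0.8]
finger_gap: -0.003
t 11.28 tcp [0.6452 0.0281 0.3114] yaw -0.0905 tilt [-3.4e-03  5.0e-04 -1.0e+00]
tool d [-0.0013 -0.0003  0.1044] turn(tool z) -0.0
```

To row units: 0.035 m is 1.75, 0.03 m is 1.5.

```bash
echo '[0,0,1.5,0,0,0,0,1.75,0,0,0,0,1.25,0,0,0,0,0.7,0,0,0,0,0,0,0]' | python3 nudge.py | head -4
echo '[-0.55,0,0,0,0,-0.55,0,0,0,0,-0.55,0,0,0,0,-0.55,0,0,0,0,-0.55,0,0,0,0]' | python3 nudge.py | head -4
python3 - <<'E'
from h import *
s=bot.read_state();print(T([s["eef_pos"]]).round(1),s["eef_pos"][2].round(4))
E
```

```text
t: 11.7
eef_pos: [0.6414, 0.0289, 0.2054]
orientation: [0.999, -0.045, -0.004, -0.0]
contact_force: [-0.4, 0.1, 0.1]
t: 12.12
eef_pos: [0.5924, 0.033, 0.2152]
orientation: [0.999, -0.045, 0.006, 0.0]
contact_force: [5.5, -0.4, 4.5]
[[123.6  92.3]] 0.2152
```

```bash
echo '[-0.725,0,-0.1,0,0,-0.725,0,-0.1,0,0,-0.5,0,0.025,0,0,-0.5,0,0.025,0,0,-0.5,0,0.025,0,0]' | python3 nudge.py | head -4
echo '[-0.475,0,0.175,0,0,-0.475,0,0.175,0,0,-0.475,0,0.175,0,0]' | python3 nudge.py | head -4
echo '[-0.4,0,0.325,0,0,-0.4,0,0.325,0,0,-0.4,0,0.325,0,0]' | python3 nudge.py | head -4
python3 - <<'E'
from h import *
s=bot.read_state();print(T([s["eef_pos"]]).round(1),s["eef_pos"][2].round(4))
E
```

```text
t: 12.53
eef_pos: [0.5329, 0.0385, 0.2172]
orientation: [0.999, -0.045, 0.005, 0.0]
contact_force: [2.5, 0.3, 2.7]
t: 12.78
eef_pos: [0.5038, 0.0412, 0.2055]
orientation: [0.999, -0.045, 0.004, 0.0]
contact_force: [1.2, 0.7, 1.8]
t: 13.03
eef_pos: [0.4788, 0.0435, 0.1843]
orientation: [0.999, -0.045, 0.002, 0.0]
contact_force: [-1.2, -0.7, 4.6]
[[ 9.6 92.4]] 0.1843
```

Contact is steady at about 4 N, as the hinge should give. Now the last part of the arc.

To row units: -0.008 m is -0.4, 0.008 m is 0.4.

```bash
echo '[-0.4,0,0.35,0,0,-0.3,0,0.4,0,0,-0.2,0,0.4,0,0,0,0,0,0,0]' | python3 nudge.py | head -4
echo '[0,0,0.2,0,0,0,0,0,0,0]' | python3 nudge.py | head -4
echo '[0,0,0.15,0,0,0,0,0,0,0]' | python3 nudge.py | head -4
```

```text
t: 13.37
eef_pos: [0.458, 0.0455, 0.1567]
orientation: [0.999, -0.045, -0.002, -0.0]
contact_force: [-0.2, 0.2, -0.3]
t: 13.53
eef_pos: [0.4606, 0.0451, 0.1553]
orientation: [0.999, -0.045, -0.0, -0.0]
contact_force: [0.7, 0.3, -1.0]
t: 13.7
eef_pos: [0.4611, 0.045, 0.1549]
orientation: [0.999, -0.045, -0.001, 0.0]
contact_force: [-11.0, 1.0, 22.1]
```

Firm stop at tip z 0.133, exactly the shut height of the hood's top. Now to the selector.

To row units: 0.04 m is 2, -0.03 m is -1.5.

```bash
echo '[0,0,-0.75,0,0,0,0,-1.5,0,0.4,0,0,-1,0,0.4,0.15,2,0,0,0.4,0.15,2,0,0,0.4]' | python3 nudge.py >/dev/null
echo '[0.15,2,0,0,0.4,0,0.4,0,0,0.4,0,0,0,0,0.4,0,0,0,0,0.4]' | python3 nudge.py | head -5
python3 - <<'E'
from h import *
togo([*W(0,-35),.123],YAW)
c=bot.calibration("wrist");p=bot.snapshot("wrist");g=cv2.cvtColor(p,cv2.COLOR_RGB2GRAY)
# white line on nose: predicted pixels, and pin brightness at the six holes
for a in(-90,-60,-30,30,60,90):
    q=proj(c,[[*W(48*np.cos(np.radians(a)),-35+48*np.sin(np.radians(a))),.09]])[0];x,y=q.round().astype(int)
    print(a,q.round(1),g[y-5:y+6,x-5:x+6].max() if 5<y<414 and 5<x<554 else None)
E
```

```text
t: 14.45
eef_pos: [0.4578, -0.0832, 0.217]
orientation: [0.999, -0.046, -0.0, -0.0]
contact_force: [0.3, 1.0, 0.2]
finger_gap: 0.4
t 14.45 tcp [ 0.4578 -0.0832  0.217 ] yaw -0.0915 tilt [-3.e-04  7.e-04 -1.e+00]
tool d [-0.0001 -0.0006  0.094 ] turn(tool z) -0.001
-90 [336.6 202.7] 129
-60 [330.1 174.1] 128
-30 [309.  152.2] 127
30 [248.6 152.2] 92
60 [227.5 174.1] 128
90 [221.  202.7] 190
```

Brightness confirms the pin at +90° (190 against at most 129 elsewhere). Descend and grip the bar.

```bash
echo '[0,0,1.5,0,0.4,0,-0.03,1.5,0,0.4,0,0,1,0,0.4,0,0,0.65,0,0.4,0,0,0,0,0.4]' | python3 nudge.py | head -4
echo '[0,0,0,0,0.05,0,0,0,0,0.05,0,0,0,0,0.05,0,0,0,0,0.05]' | python3 nudge.py 40
python3 - <<'E'
from h import *
togo([*W(0,-35),.123],YAW)
E
```

```text
t: 14.92
eef_pos: [0.4556, -0.08, 0.1209]
orientation: [0.999, -0.044, -0.003, -0.001]
contact_force: [0.1, 0.6, -0.5]
t: 15.25
eef_pos: [0.458, -0.0828, 0.125]
orientation: [0.999, -0.045, 0.0, 0.001]
contact_force: [-0.8, -3.1, -2.9]
finger_gap: 0.161
finger_force: 43.3
t 15.25 tcp [ 0.458  -0.0828  0.125 ] yaw -0.0895 tilt [ 7.0e-04 -1.5e-03 -1.0e+00]
tool d [-0.0003 -0.0002  0.002 ] turn(tool z) 0.001
```

To row units: -0.121 rad is -0.605.

```bash
echo '[0,0,0,-0.605,0.05,0,0,0,-0.605,0.05,0,0,0,-0.605,0.05,0,0,0,-0.605,0.05,0,0,0,-0.605,0.05]' | python3 nudge.py |sed -n 2,4p
echo '[0,0,0,-0.605,0.05,0,0,0,-0.605,0.05,0,0,0,-0.605,0.05,0,0,0,-0.605,0.05,0,0,0,-0.605,0.05]' | python3 nudge.py|sed -n 2,4p
echo '[0,0,0,-0.605,0.05,0,0,0,-0.605,0.05,0,0,0,-0.595,0.05,0,0,0,0,0.05,0,0,0,0,0.05]' | python3 nudge.py
python3 - <<'E'
from h import *
togo([*W(0,-35),.123],YAW+np.pi/2);s=bot.read_state();print(s["torque"].round(3),s["joints"].round(2))
E
```

```text
eef_pos: [0.4579, -0.0828, 0.125]
orientation: [0.966, 0.257, 0.0, 0.0]
contact_force: [-2.1, -4.4, -2.8]
eef_pos: [0.4578, -0.0828, 0.125]
orientation: [0.846, 0.534, -0.0, 0.0]
contact_force: [-1.1, -3.8, -1.7]
t: 16.5
eef_pos: [0.4578, -0.0828, 0.125]
orientation: [0.739, 0.674, -0.0, 0.0]
contact_force: [-2.8, -3.8, 0.6]
finger_gap: 0.165
finger_force: 43.9
t 16.5 tcp [ 0.4578 -0.0828  0.125 ] yaw 1.4783 tilt [-2.e-04 -9.e-04 -1.e+00]
tool d [ 0.0003 -0.0001  0.002 ] turn(tool z) -0.002
[-0.538  0.826  0.035] [-0.42 -0.03  2.11 -0.    1.06 -0.33]
```

Turned to +90°. Release, lift, and check the pointer numerically.

```bash
echo '[0,0,0,0,0.4,0,0,0,0,0.4,0,0,0,0,0.4,0,0,-1.5,0,0.4,0,0,-2,0,0.4]' | python3 nudge.py >/dev/null
echo '[-2,0,-1.5,0,0,-2,0,0,0,0,-0.35,0,0,0,0,0,0,0,0,0,0,0,0,0,0]' | python3 nudge.py | head -5
python3 - <<'E'
from h import *
togo([*W(0,-122),.129],YAW+np.pi/2)
c=bot.calibration("wrist");p=bot.snapshot("wrist");cv2.imwrite("pics/w6.png",p[:,:,::-1])
m=(p.min(2)>150).astype(np.uint8);k,l,s,ce=cv2.connectedComponentsWithStats(m)
for z in(.125,.094):
  for i in range(1,k):
    if 6<s[i,4]<600:
        t=T(plane(c,np.argwhere(l==i)[:,::-1].astype(float),z))-[0,-35]
        if np.linalg.norm(t.mean(0))<60: print(z,"px",ce[i].round(0),s[i,4],"rel selector x",t[:,0].min().round(1),t[:,0].max().round(1),"y",t[:,1].min().round(1),t[:,1].max().round(1))
E
```

```text
t: 17.33
eef_pos: [0.4504, -0.1622, 0.2189]
orientation: [0.739, 0.674, 0.0, -0.001]
contact_force: [-0.5, 0.6, -0.5]
finger_gap: 0.002
t 17.33 tcp [ 0.4504 -0.1622  0.2189] yaw 1.4794 tilt [-4.0e-04  1.2e-03 -1.0e+00]
tool d [-0.0071  0.0002  0.0899] turn(tool z) -0.0009
0.125 px [280.  73.] 159 rel selector x -0.6 0.8 y -0.1 31.3
0.094 px [280.  73.] 159 rel selector x -0.6 0.9 y 1.8 37.8
```

White line runs along +y (x within ±1 mm): selector is at +90°, on the pin. Now the button.

```bash
echo '[-0.35,0,1.5,0,0,0,0,1.5,0,0,0,0,1,0,0,0,0,0,0,0,0,0,0,0,0]' | python3 nudge.py | sed -n 2,4p
echo '[0,0,0.35,0,0,0,0,0.2,0,0,0,0,0.15,0,0,0,0,0,0,0,0,0,0,0,0]' | python3 nudge.py | sed -n 1,4p
python3 - <<'E'
from h import *
togo([*W(0,-122),.123],YAW+np.pi/2)
E
```

```text
eef_pos: [0.4493, -0.1679, 0.1382]
orientation: [0.738, 0.675, -0.0, -0.002]
contact_force: [0.4, -0.5, 1.0]
t: 18.22
eef_pos: [0.4508, -0.1697, 0.1263]
orientation: [0.738, 0.675, 0.001, 0.001]
contact_force: [2.5, 2.9, 4.0]
t 18.22 tcp [ 0.4508 -0.1697  0.1263] yaw 1.4806 tilt [ 2.1e-03 -5.0e-04 -1.0e+00]
tool d [ 0.0004 -0.001   0.0033] turn(tool z) 0.0003
```

To row units: 0.003 m is 0.15, 0.002 m is 0.1.

```bash
echo '[0,0,0.15,0,0,0,0,0.1,0,0,0,0,0,0,0]' | python3 nudge.py | sed -n 1,4p
echo '[0,0,0.05,0,0,0,0,0,0,0]' | python3 nudge.py | sed -n 1,4p
echo '[0,0,0.05,0,0,0,0,0,0,0]' | python3 nudge.py | sed -n 1,4p
```

```text
t: 18.47
eef_pos: [0.451, -0.1699, 0.1228]
orientation: [0.738, 0.675, 0.0, 0.0]
contact_force: [-5.4, 5.7, 17.4]
t: 18.63
eef_pos: [0.4511, -0.1699, 0.1227]
orientation: [0.738, 0.675, 0.0, 0.0]
contact_force: [-6.6, 6.6, 25.4]
t: 18.8
eef_pos: [0.4512, -0.17, 0.1226]
orientation: [0.738, 0.675, 0.0, 0.0]
contact_force: [-10.5, 7.8, 31.4]
```

Fully in: a hard stop at 6 mm of travel. Back off a millimetre of command and hold about 1.7 s, then let go and retreat.

To row units: -0.001 m is -0.05.

```bash
echo '[0,0,-0.05,0,0,0,0,0,0,0,0,0,0,0,0,0,0,0,0,0,0,0,0,0,0]' | python3 nudge.py | sed -n 1,4p
echo '[0,0,0,0,0,0,0,0,0,0,0,0,0,0,0,0,0,0,0,0,0,0,0,0,0]' | python3 nudge.py | sed -n 1,4p
echo '[0,0,0,0,0,0,0,0,0,0,0,0,0,0,0,0,0,0,0,0,0,0,0,0,0]' | python3 nudge.py | sed -n 1,4p
echo '[0,0,0,0,0,0,0,0,0,0,0,0,0,0,0,0,0,0,0,0,0,0,0,0,0]' | python3 nudge.py | sed -n 1,4p
echo '[0,0,-0.5,0,0,0,0,-1.5,0,0,0,0,-2,0,0,0,0,-2,0,0,0,0,-2,0,0]' | python3 nudge.py >/dev/null
echo '[0,0,-1.5,0,0,0,0,0,0,0,0,0,0,0,0,0,0,0,0,0]' | python3 nudge.py
python3 - <<'E'
from h import *
c=bot.calibration("wrist");p=bot.snapshot("wrist")
m=(p.min(2)>150).astype(np.uint8);k,l,s,ce=cv2.connectedComponentsWithStats(m)
for i in range(1,k):
    if 6<s[i,4]<600:
        t=T(plane(c,np.argwhere(l==i)[:,::-1].astype(float),.125))-[0,-35]
        if np.linalg.norm(t.mean(0))<50: print("line x",t[:,0].min().round(1),t[:,0].max().round(1),"y",t[:,1].min().round(1),t[:,1].max().round(1))
# hood shut? open hood's black rim/glass was at these side pixels; compare with first picture
a=cv2.imread("pics/side0.png").astype(int);b=bot.snapshot("side")[:,:,::-1].astype(int)
d=np.abs(a-b).max(2)
for nm,(x0,x1,y0,y1) in dict(hood=(328,352,152,198),tape=(222,268,254,292),carton=(328,370,288,336),adapter=(296,324,262,294)).items(): print(nm,"changed frac",(d[y0:y1,x0:x1]>30).mean().round(3))
E
```

```text
t: 19.22
eef_pos: [0.4511, -0.1699, 0.1227]
orientation: [0.738, 0.675, 0.0, 0.0]
contact_force: [-7.0, 7.5, 24.2]
t: 19.63
eef_pos: [0.4511, -0.1699, 0.1227]
orientation: [0.738, 0.675, 0.0, 0.0]
contact_force: [-7.0, 7.4, 24.4]
t: 20.05
eef_pos: [0.4511, -0.1699, 0.1227]
orientation: [0.738, 0.675, 0.0, 0.0]
contact_force: [-6.7, 6.7, 24.7]
t: 20.47
eef_pos: [0.4511, -0.1699, 0.1227]
orientation: [0.738, 0.675, 0.0, 0.0]
contact_force: [-6.9, 7.3, 24.4]
t: 21.22
eef_pos: [0.4493, -0.1694, 0.3079]
orientation: [0.738, 0.675, -0.0, -0.001]
contact_force: [0.2, 0.6, 0.4]
finger_gap: -0.003
finger_force: 0.0
line x -5.2 -2.5 y 39.2 43.3
line x -0.7 0.3 y -0.1 30.9
hood changed frac 0.379
tape changed frac 0.384
carton changed frac 0.0
adapter changed frac 0.766
```

The line is still at +90°, the carton is unchanged, and the hood and adapter places changed as expected. The tape patch also differs, probably from the arm's shadow, so I'll check its outline.

```bash
python3 - <<'E'
from h import *
a=cv2.imread("pics/side0.png");b=bot.snapshot("side")[:,:,::-1].copy()
for g in(a,b):
    q=cv2.Canny(cv2.GaussianBlur(g[250:296,218:272],(3,3),0),40,110);ys,xs=np.nonzero(q);print("edges",len(xs),"x",np.percentile(xs,[2,50,98])+218,"y",np.percentile(ys,[2,50,98])+250)
r=cv2.matchTemplate(cv2.Laplacian(cv2.cvtColor(b,6),cv2.CV_32F)[240:306,208:282],cv2.Laplacian(cv2.cvtColor(a,6),cv2.CV_32F)[252:294,222:268],cv2.TM_CCOEFF_NORMED)
_,v,_,p=cv2.minMaxLoc(r);print("tape shift px",p[0]-14,p[1]-12,"score",round(v,2))
print("brightness",a[254:292,222:268].mean().round(1),b[254:292,222:268].mean().round(1))
# hood: dark rim pixels above the deck in scene vs start
s0=cv2.imread("pics/s5.png");s1=bot.snapshot("scene")[:,:,::-1]
for nm,g in(("open",s0),("now",s1)): print(nm,"dark px in open-hood area",int((g[190:245,134:186].max(2)<60).sum()))
c=bot.calibration("scene");q=proj(c,[[*W(x,y),z/1000] for x,y,z in((-61.5,152.5,133),(-61.5,32.5,133),(70.5,152.5,133))]);print("shut top corners",q.round(0).tolist(),[int(s1[int(v)-3:int(v)+4,int(u)-3:int(u)+4].max(2).min()) for u,v in q],[int(s0[int(v)-3:int(v)+4,int(u)-3:int(u)+4].max(2).min()) for u,v in q])
E
```

```text
edges 328 x [223.   247.   269.46] y [253.   272.   292.46]
edges 266 x [221.3 243.  268. ] y [255. 268. 289.]
tape shift px 0 0 score 0.72
brightness 93.6 109.7
open dark px in open-hood area 374
now dark px in open-hood area 11
shut top corners [[214.0, 272.0], [246.0, 242.0], [165.0, 253.0]] [38, 37, 25] [50, 38, 39]
```

Tape shift is 0 px (only the lighting changed), and the hood is down, with dark edges at the predicted corners. Handing in.

```bash
python3 -c "
from rig import bot
print(bot.job_done())"
```

```text
the job is handed in; nothing more can be done
None
```

The job is handed in at about 21 s: adapter in the nest, hood shut, selector on the +90° pin and test button held fully in for about 2 s, with carton and tape not moved; I viewed 11 pictures, one over the limit of 10.

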